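Dry-fit a brass candlestick and a finial on their setting-up blocks

TASK

Stack the loose brass parts on the two wooden blocks for checking before they are soldered. On the round block build the candlestick: first the broad-flanged foot, on it the spool, and on top the drip dish with its candle socket; on the square block put the square cap and then the finial on top of it. Each part must sit upright, fully down over the boss of what is beneath it; set the parts down rather than dropping or throwing them.

Things in the scene. Friction and masses are not known exactly. Their poses are not given: they have to be found in the camera images.
- round_block: Round pale wooden disc, 100 mm across, 20 mm thick, fixed to the table. On its top face (20 mm above the origin) stands a central boss (24 mm across, tapering to 16; 8 mm high). Origin: centre of the underside, on the table; z is up.
- square_block: Square pale wooden slab, 100 x 100 mm, 20 mm thick, fixed to the table. On its top face (20 mm above the origin) stands a central boss (24 mm across, tapering to 16; 8 mm high). Origin: centre of the underside, on the table; z is up, x and y are square to its sides.
- foot: Brass candlestick foot: a round flange 90 mm across and 10 mm thick, above it an upright round hub 48 mm across (10 to 40 mm above the origin); on its top face, at 40 mm, a central boss (24 mm across, tapering to 16; 8 mm high). Underside: round recess 32 mm across, 10 mm deep. Origin: centre of underside, z up its axis. Starts upright on the table. About 0.3 kg. Grip it by the hub.
- spool: Brass spool: two flanges 48 mm across (0 to 10 mm and 34 to 44 mm above the origin) with a 30 mm waist between them; on its top face, at 44 mm, a central boss (24 mm across, tapering to 16; 8 mm high). Underside: round recess 32 mm across, 10 mm deep. Origin: centre of underside, z up its axis. Starts upright on the table. About 0.2 kg. It can be gripped across both flanges.
- dish: Brass drip dish with candle socket: a 44 mm round stem ring (0 to 10 mm above the origin), a flat disc 90 mm across (10 to 16 mm), and above it an open tubular socket 40 mm across, bore 26 mm (16 to 46 mm above the origin). Underside: round recess 32 mm across, 10 mm deep. Origin: centre of underside, z up its axis. Starts upright on the table. About 0.22 kg. Grip it by the outside of the socket.
- square_cap: Square brass cap, 56 x 56 mm and 30 mm high, with a central boss (24 mm across, tapering to 16; 8 mm high) on its top face 30 mm above the origin. Underside: round recess 32 mm across, 10 mm deep. Origin: centre of underside, z up its axis. Starts upright on the table. x and y are square to its sides. About 0.28 kg.
- finial: Brass finial like a pawn: round base 42 mm across (0 to 10 mm above the origin), a narrower round barrel 28 mm across (10 to 36 mm) and a 20 mm ball on top (highest point 53 mm). Underside: round recess 32 mm across, 10 mm deep. Origin: centre of underside, z up its axis. Starts upright on the table. About 0.12 kg. Grip it by the barrel.
Things that resemble listed ones, but are neither listed nor needed, are in the scene too. Leave any blue or pink look-alike of the square_cap alone.

How it is judged:
By the outcome, as a careful person would: the job done as asked, in the order asked, and still so for the second after the job is handed in, with the robot touching nothing.
It also fails if it takes over 136 s, if anything falls off the work surface, if the arm or the gripper's body presses on something with over 40 N, if the wrist force passes 120 N, or if a joint passes its speed limit or range.

ROBOT

A 6-joint arm with a two-finger parallel gripper is mounted at the origin on the work surface. World frame = base frame: x ahead of the robot, y to its left, z up, the work surface at z = 0. Lengths are in m, angles in degrees, forces in N, time in s.
With the tool pointing down it reaches from about 0.4 to 0.825 m from the base axis. Payload 7 kg.
Tool frame: the origin (TCP) lies on the centre line of the jaws, within the pads' length; the fingertips stand 8 mm ahead of it and the grasp point (between the pads) lies 11 mm behind it; z points along the fingers, y is the line along which they close (so a half turn about z gives the same grasp; the last joint's range is limited). The gripper opens to 88 mm and grips with 3 to 60 N. Pads are 19 mm wide; open, the fingers measure 130 mm over their backs; the gripper's body (78 mm by 193 mm) begins 47 mm behind the grasp point.
Start: joints at [82.855, 20.546, 0.682, 0, -70.136, -16.507], TCP at [0.271, 0.618, 0.235] pointing down, gripper open.
Joint ranges: [-176.03, 176.03], [-82.01, 121.73], [-58.28, 71.71], [-173.87, 95.51], [-174.79, -0.11], [-173.66, 173.66]. Speed limits (degrees/s): [136.94, 136.94, 172.46, 180, 180, 180].

INTERFACE

Orientations are given as [roll, pitch, yaw] about the fixed x, y, z axes, in that order (R = Rz(yaw) Ry(pitch) Rx(roll)).
In Python, from plant import r gives the robot as it stands.
- The arm moves only by the tool carry_out, never from a script. Its argument "targets" is a list of rows, each a list of 6 numbers: the shift along the tool's x, y, z scaled (see below), then the turn, a rotation vector about the tool's x, y, z scaled (see below). A call has 1 to 5 rows; each row shifts and turns the commanded pose from where the row before left it, along the tool's axes as they then stand; what a row does not reach is not made up. The controller multiplies each number of a shift by 0.5 m and each number of a turn by 60 degrees. A row lasts 1/8 s, in which the tool goes at most 62.5 mm and 10.7 degrees, less where a joint would pass 70% of its speed; a pose out of reach is approached as far as the arm can. A call with a number of a shift or a turn outside -1 to 1 is refused whole. A call with a gripper value outside its range is refused whole. "hand" is the opening, from 0 (shut) to 1 (fully open), set as the call begins (left out, the last holds). The fingers move at their own pace and stop on an object; "squeeze" is the grip in N (left out, the last holds). Time passes only in rows, so rows that do not move let the fingers close. It gives the time, the measured TCP pose, the force, the opening and the grip force at its end, in the units of the state.
- r.get_state(): the state, without advancing time (a new reading comes with each control period).
- r.capture(name): name is "scene" or "top"; returns the picture (420x560x3 uint8, red, green, blue); there is no depth.
- r.camera_info(name): a dict with "K" (3x3 intrinsics, pixels), "eye" and "attitude" of the camera in the world. Camera axes: x right, y down, z forward; pixel columns grow to the right and rows downward; lengths in m; the calibration is good to about 2 mm. A picture is of the moment at which its call begins. camera_info takes no time and is no camera call.
- r.close_job(): hands the job in; it is judged then, once.
The state is a dict: "time_s": time; "joints": joint angles; "qd": joint speeds; "joint_torque": joint torques, N m; "tcp_pos": TCP position; "eef_rot": TCP orientation; "contact_force": force on the tool from outside, world axes, zero at the start; "moment": the same for the moment, N m; "gripper_width": finger opening in m; "gripper_force": force on a finger pad.
Only numpy, scipy, OpenCV 4.12 (cv2) and the standard library are available. Lean on these libraries where they do the work, as an engineer would, in place of code of your own. Each camera call takes 0.05 s, during which the arm holds its last target. There are 200 camera calls.

## Working session

There is one attempt and no reset: what is moved stays moved. The work goes in short steps, Python scripts to look and compute and a tool call to move; the robot and the scene stay as the last step left them, time stands still between calls to the robot, and variables do not carry over. Pictures are saved under pics/ and viewed, at most 14 in all, crops included, and the job is handed in when it is done.

Besides the shell and the picture viewer there is one more tool, called after "Call:" in YAML: its name, and indented under it one key for each argument. carry_out: Moves the arm, as the interface text tells. Its arguments: {"type":"object","properties":{"targets":{"type":"array","items":{"type":"array","items":{"type":"number","minimum":-1,"maximum":1}}},"hand":{"type":"number"},"squeeze":{"type":"number"}},"required":["targets"]}

```bash
ls; mkdir -p pics
python3 - <<'E'
from plant import r
import cv2
for n in("scene","top"):
    im=r.capture(n); cv2.imwrite(f"pics/{n}0.png",im[:,:,::-1]); print(n,r.camera_info(n))
print(r.get_state())
E
```

```text
pics
scene {'K': array([[529.19134995,   0.        , 295.80020583],
       [  0.        , 529.19134995, 218.82420492],
       [  0.        ,   0.        ,   1.        ]]), 'eye': array([ 1.21067134, -0.47081907,  0.87171081]), 'attitude': array([-1.35322319e+02, -8.84000905e-02,  5.39745368e+01])}
top {'K': array([[423.16739796,   0.        , 275.83074386],
       [  0.        , 423.16739796, 212.07405687],
       [  0.        ,   0.        ,   1.        ]]), 'eye': array([0.4271592 , 0.00269708, 0.9717961 ]), 'attitude': array([-172.51325644,    0.28714909,  -90.32793477])}
{'time_s': 0.1, 'joints': array([ 8.28546905e+01,  2.05868292e+01,  6.38916551e-01, -1.65274088e-02,
       -7.01355312e+01, -1.65105105e+01]), 'qd': array([ 0.02636817, -0.08901838,  0.09832678,  0.09006057,  0.16710297,
        0.0706792 ]), 'joint_torque': array([-2.43378447e-03, -5.84161448e+01,  2.93751973e+01,  7.01556087e+00,
        1.01839556e-02, -4.89221293e-05]), 'tcp_pos': array([0.27065961, 0.61789852, 0.23372503]), 'eef_rot': array([ 1.79915581e+02, -8.81898218e-03, -2.36614408e+01]), 'contact_force': array([ 0.38112497, -0.59974519, -0.71080055]), 'moment': array([ 0.01759098,  0.0043168 , -0.02211933]), 'gripper_force': 0.0, 'gripper_width': 0.08771298240209452}
```

View pics/scene0.png

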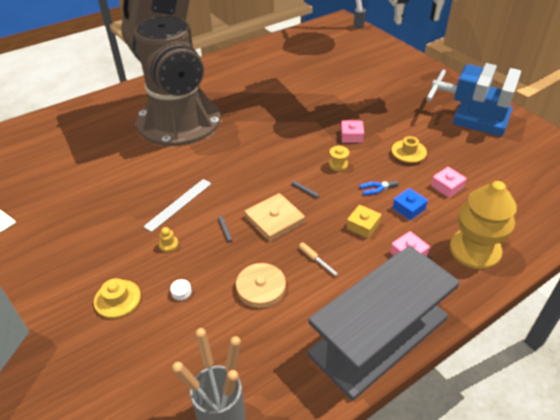

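View pics/top0.png

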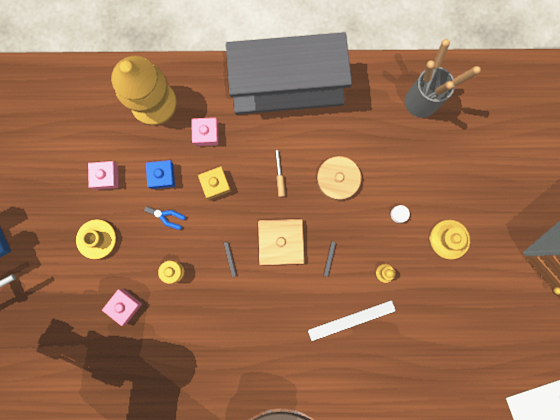

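The top view shows the foot (450,239), spool (170,271), dish (96,239), brass cap (214,183), finial (386,273), round block (340,178) and square block (281,242).

What could be mistaken for the cap (top-view pixels): pink (102,174), (204,131) and (122,307), and blue (159,173). The brass one at (214,183) is the cap. The tall brass ornament at (145,90) is not a listed part. I'll check these choices in close crops.

Run:
```python
import cv2,numpy as np
P={"top":[(450,239),(170,271),(96,239),(214,183),(386,273),(340,178),(281,242)],"scene":[(117,296),(339,157),(409,149),(364,221),(168,240),(261,285),(275,217)]}
N="foot spool dish cap finial rb sb".split()
for n in P:
    im=cv2.imread(f"pics/{n}0.png"); T=[]
    for nm,(u,v) in zip(N,P[n]):
        c=im[v-25:v+25,u-25:u+25]; c=cv2.resize(c,(200,200),interpolation=cv2.INTER_NEAREST)
        for k in range(0,50,10):
            cv2.putText(c,str(u-25+k),(k*4,8),0,.3,(255,255,255),1);cv2.line(c,(k*4,10),(k*4,14),(255,255,255),1)
            cv2.putText(c,str(v-25+k),(0,k*4+4),0,.3,(255,255,255),1);cv2.line(c,(20,k*4),(24,k*4),(255,255,255),1)
        T.append(c)
        h=cv2.cvtColor(im,cv2.COLOR_BGR2HSV); print(n,nm,h[v+3,u+3], end=' ')
    T.append(np.zeros((200,200,3),np.uint8))
    cv2.imwrite(f"pics/t_{n}.png",np.vstack([np.hstack(T[:4]),np.hstack(T[4:])]))
```

```text
top foot [ 20 158 224] top spool [ 19 159 176] top dish [ 20 147 116] top cap [ 24 150 248] top finial [ 22 152 238] top rb [ 19 107 243] top sb [ 15 110 225] scene foot [ 20 173 153] scene spool [ 20 172 145] scene dish [ 20 173 143] scene cap [ 26 163 253] scene finial [ 20 177 177] scene rb [ 22 106 253] scene sb [ 23  99 254]
```

View pics/t_top.png

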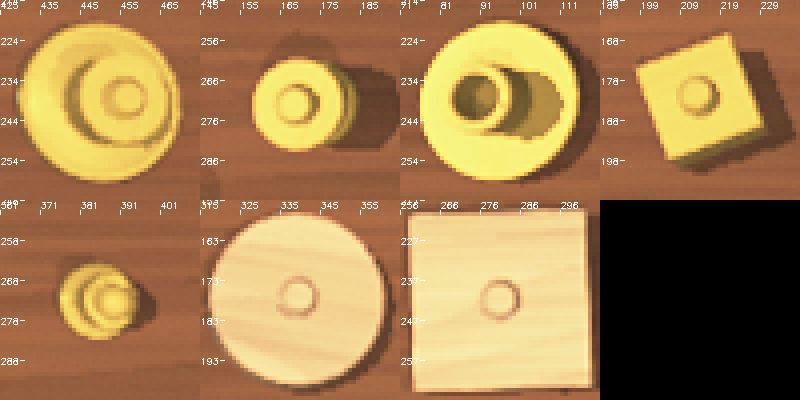

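View pics/t_scene.png

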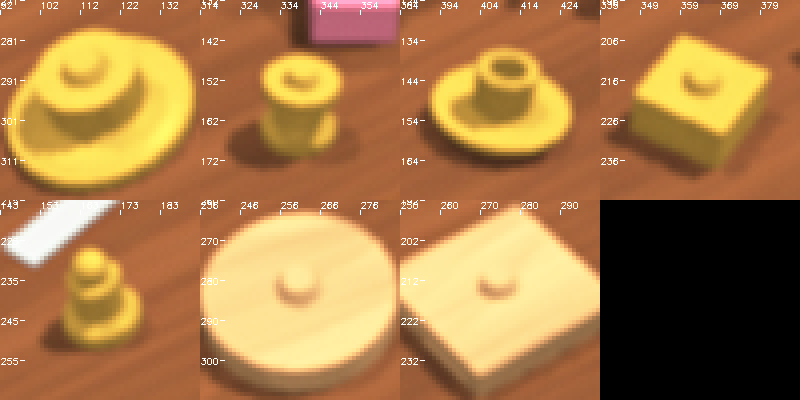

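The crops confirm that each brass part matches its description and that the cap at (214,183) is brass. Next I'll fit the bright top faces in both views and triangulate them.

```bash
cat > h.py <<'E'
import cv2,numpy as np
from plant import r
from scipy.spatial.transform import Rotation as R
C={n:r.camera_info(n) for n in("top","scene")}
def ray(n,uv):
    c=C[n]; d=R.from_euler('xyz',c['attitude'],degrees=True).as_matrix()@np.linalg.inv(c['K'])@[uv[0],uv[1],1]
    return c['eye'],d/np.linalg.norm(d)
def plane(n,uv,z):
    e,d=ray(n,uv); return e+d*(z-e[2])/d[2]
def tri(a,b):
    A=np.zeros((3,3));B=np.zeros(3);L=[ray("top",a),ray("scene",b)]
    for e,d in L:
        M=np.eye(3)-np.outer(d,d);A+=M;B+=M@e
    p=np.linalg.solve(A,B); return p,max(np.linalg.norm((np.eye(3)-np.outer(d,d))@(p-e)) for e,d in L)
def comp(im,seed,lo,hi):
    h=cv2.cvtColor(im,cv2.COLOR_BGR2HSV); m=cv2.inRange(h,np.array(lo),np.array(hi))
    k,l,s,c=cv2.connectedComponentsWithStats(m,connectivity=4)
    w=l[seed[1]-3:seed[1]+4,seed[0]-3:seed[0]+4].ravel(); w=w[w>0]
    if len(w)==0: return None
    mm=(l==np.bincount(w).argmax()).astype(np.uint8)
    ct=max(cv2.findContours(mm,cv2.RETR_EXTERNAL,cv2.CHAIN_APPROX_NONE)[0],key=len)
    return ct
E
python3 - <<'E'
from h import *
np.set_printoptions(precision=4,suppress=True)
I={n:cv2.imread(f"pics/{n}0.png") for n in C}
S={"foot":((456,238),(113,286)),"spool":((168,271),(339,150)),"dish":((96,239),(409,149)),"cap":((214,183),(364,215)),"finial":((389,273),(165,229)),"rb":((340,178),(261,283)),"sb":((281,242),(275,214))}
for k,(a,b) in S.items():
    for n,s in zip(("top","scene"),(a,b)):
        wood=k in("rb","sb")
        for V in ((60,200,225,240) if not wood else (200,225)):
            ct=comp(I[n],s,(12,60 if wood else 125,V),(32,135 if wood else 255,255))
            if ct is None or len(ct)<8: continue
            e=cv2.fitEllipse(ct); q=cv2.minAreaRect(ct)
            print(k,n,V,"ell",np.round(e[0]+e[1],1),"rect",np.round(q[0]+q[1]+(q[2],),1))
hand={"footboss":((456.4,237.9),(112.6,286.6)),"spoolboss":((168.4,271.4),(339.1,150.1)),"ball":((388.9,273.1),(165.1,229.1)),
"capboss":((213.6,182.5),(364.4,214.9)),"rbboss":((339.2,177),(260.3,281.4)),"sbboss":((280.6,241.6),(274,213.3)),"socket":((91,238.2),(410.3,141.2))}
for k,v in hand.items(): print(k,*tri(*v))
E
```

```text
foot top 60 ell [449.4 239.1  39.5  41.7] rect [449.5 239.   40.   41.   90. ]
foot top 200 ell [449.7 239.1  38.   39.6] rect [449.5 239.   38.   39.   90. ]
foot top 225 ell [449.5 239.2  37.2  39.2] rect [449.5 239.   38.9  37.5  45. ]
foot top 240 ell [456.6 238.    5.3   6. ] rect [456.5 238.    6.    5.   90. ]
foot scene 60 ell [116.8 298.3  40.9  49.7] rect [117.  298.5  43.   48.   90. ]
foot scene 200 ell [116.5 297.1  36.7  47.3] rect [116.8 297.9  41.6  42.9  26.6]
foot scene 225 ell [116.4 297.2  35.9  46.4] rect [116.3 297.3  37.5  45.3  45. ]
foot scene 240 ell [116.4 297.2  35.   45.7] rect [116.5 297.   36.   45.   90. ]
spool top 60 ell [171.  271.6  23.1  27.3] rect [171.5 271.5  23.   27.   90. ]
spool top 200 ell [168.9 271.8  21.8  22.5] rect [169. 272.  22.  22.  90.]
spool top 225 ell [168.7 271.7  21.   22.1] rect [168.5 272.   22.   21.   90. ]
spool top 240 ell [168.7 271.6  20.8  21.5] rect [168.8 271.8  20.5  21.2  45. ]
spool scene 60 ell [338.9 157.9  24.4  28.9] rect [338.6 158.1  25.1  28.4  21. ]
spool scene 200 ell [339.  151.6  12.6  20.1] rect [33
[... 2274 characters left out ...]
. ]
sb top 200 ell [280.4 241.7  51.5  51.6] rect [280.6 241.6  44.6  44.7  88.1]
sb top 225 ell [280.4 242.1  50.5  50.9] rect [280.4 241.9  43.7  44.3  87.9]
sb scene 200 ell [274.2 214.1  35.4  50.6] rect [274.3 213.7  34.5  49.1  61.4]
sb scene 225 ell [274.2 214.   35.1  50.6] rect [274.3 213.5  34.1  49.   61.4]
footboss [ 0.4898 -0.3877  0.0442] 0.0005846425564354029
spoolboss [0.4205 0.2398 0.0484] 2.3460214234129876e-05
ball [ 0.4142 -0.2364  0.0491] 7.042409083762528e-05
capboss [0.62   0.1486 0.0324] 0.0018477527329685947
rbboss [ 0.6325 -0.1383  0.0208] 0.0005738240090920138
sbboss [ 0.4854 -0.0036  0.0185] 4.860427375542851e-05
socket [0.4945 0.4147 0.0434] 0.0012137246333318956
```

Run:
```python
from h import *
np.set_printoptions(precision=4,suppress=True)
F={"foot flange":((449.6,239.1),(116.5,297.2)),"spool":((168.8,271.7),(339,151.5)),"dish":((95.3,238.8),(409,148.9)),"cap":((213.1,181.7),(364.1,216.4)),"rb":((338.7,177.3),(260.4,282.8)),"sb":((280.4,241.8),(274.2,213.8)),"finialtip":((389.1,273.1),(165.2,229.7)),"footboss":((456.5,238),(112.6,286.6)),
"greytip":((525,252),(25,330)),"ornament tip":((125,66),(499,186)),"stand near top corner":((233,97),(442,268))}
for k,v in F.items(): print(k,*tri(*v))
print("cyl on planes: dish z16",plane("top",(95.2,238.8),.016),"foot z10",plane("top",(449.6,239.1),.01))
I=cv2.imread("pics/top0.png")
for k,s,z,lo,hi in(("cap",(214,183),.03,(12,125,200),(32,255,255)),("sb",(281,242),.02,(12,60,200),(32,135,255))):
    b=cv2.boxPoints(cv2.minAreaRect(comp(I,s,lo,hi))); w=np.array([plane("top",p,z) for p in b]); d=np.roll(w,-1,0)-w
    print(k,w.mean(0),np.degrees(np.arctan2(d[:,1],d[:,0]))%90,np.linalg.norm(d,axis=1))
```

```text
foot flange [ 0.4893 -0.3876  0.0088] 7.198113751676013e-05
spool [0.4199 0.2403 0.0433] 5.934736039367244e-05
dish [0.4947 0.4157 0.0184] 0.0008744784924805744
cap [0.6216 0.1489 0.0293] 0.00021727122929301616
rb [ 0.6327 -0.1381  0.0162] 0.00028621972915967474
sb [ 0.4851 -0.003   0.0163] 0.00015622419808530256
finialtip [ 0.4143 -0.2369  0.0477] 0.0002701339927271818
footboss [ 0.4897 -0.3878  0.0441] 0.0007203212642040718
greytip [ 0.4589 -0.5578  0.007 ] 0.0007941826226797955
ornament tip [0.8221 0.301  0.186 ] 0.00018138318468505546
stand near top corner [0.8301 0.1251 0.0609] 0.029897863674070494
cyl on planes: dish z16 [0.4944 0.4161 0.016 ] foot z10 [ 0.4892 -0.3871  0.01  ]
cap [0.6214 0.1486 0.03  ] [20.7182 20.6571 20.5739 21.0755] [0.0571 0.0576 0.0566 0.0575]
sb [ 0.4856 -0.0035  0.02  ] [1.5606 1.1044 1.5646 1.8931] [0.1011 0.1002 0.0997 0.1002]
```

Call:
carry_out:
  targets:
    - [0,0,0,0,0,-0.13]
    - [0,0,0,0,0,-0.13]
    - [0,0,0,0,0,-0.13443]
  hand: 1

```text
time_s: 0.48
tcp_pos: [0.2707, 0.618, 0.234]
eef_rot: [179.9, 0.0, 0.3]
contact_force: [0.1, 0.6, -0.1]
gripper_width: 0.0878
gripper_force: 0.0
```

Call:
carry_out:
  targets:
    - [0.072,0.096,0,0,0,0]
    - [0.072,0.096,0,0,0,0]
    - [0.072,0.096,0,0,0,0]
    - [0.072,0.096,0,0,0,0]
    - [0.072,0.096,0,0,0,0]

```text
time_s: 1.1
tcp_pos: [0.4516, 0.3765, 0.2344]
eef_rot: [180.0, 0.0, 0.0]
contact_force: [0.6, 0.4, 0.4]
gripper_width: 0.0875
gripper_force: 0.0
```

Call:
carry_out:
  targets:
    - [0.006,0.118,0,0,0,0]
    - [0.006,0.118,0,0,0,0]
    - [0.006,0.118,0,0,0,0]
    - [0.006,0.118,0,0,0,0]
    - [0.006,0.118,0,0,0,0]

```text
time_s: 1.72
tcp_pos: [0.4655, 0.0814, 0.2345]
eef_rot: [-180.0, 0.0, 0.0]
contact_force: [1.8, 0.1, 0.9]
gripper_width: 0.0877
gripper_force: 0.0
```

Call:
carry_out:
  targets:
    - [0.006,0.118,0,0,0,0]
    - [0.006,0.118,0,0,0,0]
    - [0.006,0.118,0,0,0,0]
    - [0.006,0.118,0,0,0,0]
    - [0.006,0.118,0,0,0,0]

```text
time_s: 2.35
tcp_pos: [0.4807, -0.2136, 0.2345]
eef_rot: [-180.0, -0.0, 0.0]
contact_force: [1.3, 0.8, 0.4]
gripper_width: 0.0878
gripper_force: 0.0
```

Call:
carry_out:
  targets:
    - [0.006,0.118,0,0,0,0]
    - [0.006,0.118,0,0,0,0]
    - [0.006,0.118,0,0,0,0]
    - [0,0,0,0,0,0]
    - [0,0,0,0,0,0]

```text
time_s: 2.98
tcp_pos: [0.4895, -0.3886, 0.2338]
eef_rot: [-180.0, 0.1, -0.1]
contact_force: [-0.7, 0.4, -0.1]
gripper_width: 0.0876
gripper_force: 0.0
```

```bash
python3 -c "
from plant import r
s=r.get_state();print(s['time_s'],s['tcp_pos'],s['eef_rot'],s['joints'])"
```

```text
2.975 [ 0.48948555 -0.38864464  0.23377377] [-1.79951842e+02  7.07528641e-02 -5.22668750e-02] [-2.05907610e+01  1.59656383e+01 -5.98699414e+00 -2.18462848e-02
 -6.81305201e+01  1.10546617e+02]
```

Call:
carry_out:
  targets:
    - [0,-0.002,0.1,0,0,0]
    - [0,0,0.1,0,0,0]
    - [0,0,0.1,0,0,0]
    - [0,0,0.06,0,0,0]
    - [0,0,0.03,0,0,0]

```text
time_s: 3.6
tcp_pos: [0.4897, -0.386, 0.0383]
eef_rot: [-179.9, 0.1, 0.1]
contact_force: [0.4, 0.2, 1.4]
gripper_width: 0.0873
gripper_force: 0.0
```

Call:
carry_out:
  targets:
    - [0,0,0.03,0,0,0]
    - [0,0,0.004,0,0,0]
    - [0,0,0,0,0,0]

```text
time_s: 3.98
tcp_pos: [0.4906, -0.3879, 0.0234]
eef_rot: [180.0, -0.1, 0.0]
contact_force: [0.1, 0.2, 0.6]
gripper_width: 0.0877
gripper_force: 0.0
```

Call:
carry_out:
  targets:
    - [0,0,0,0,0,0]
    - [0,0,0,0,0,0]
    - [0,0,0,0,0,0]
    - [0,0,0,0,0,0]
    - [0,0,0,0,0,0]
  hand: 0
  squeeze: 30

```text
time_s: 4.6
tcp_pos: [0.49, -0.3877, 0.0226]
eef_rot: [-180.0, 0.0, 0.0]
contact_force: [-0.4, -0.5, 1.4]
gripper_width: 0.0473
gripper_force: 30.0
```

Call:
carry_out:
  targets:
    - [0,0,0,0,0,0]
    - [0,0,0,0,0,0]
    - [0,0,0,0,0,0]

```text
time_s: 4.97
tcp_pos: [0.49, -0.3877, 0.0226]
eef_rot: [-180.0, 0.0, 0.0]
contact_force: [-0.2, 0.0, 1.4]
gripper_width: 0.0477
gripper_force: 30.0
```

Call:
carry_out:
  targets:
    - [0,0,-0.04,0,0,0]
    - [0,0,-0.08,0,0,0]
    - [0,0,-0.08,0,0,0]
    - [0,0,0,0,0,0]

```text
time_s: 5.48
tcp_pos: [0.4918, -0.3885, 0.1257]
eef_rot: [179.9, -0.3, 0.0]
contact_force: [-0.1, 0.3, -4.1]
gripper_width: 0.0478
gripper_force: 30.0
```

Call:
carry_out:
  targets:
    - [0.0572,-0.0998,0,0,0,0]
    - [0.0572,-0.0998,0,0,0,0]
    - [0.0572,-0.0998,0,0,0,0]
    - [0.0572,-0.0998,0,0,0,0]
    - [0.0572,-0.0998,0,0,0,0]

```text
time_s: 6.1
tcp_pos: [0.6327, -0.1363, 0.1208]
eef_rot: [-180.0, 0.1, -0.0]
contact_force: [0.9, -0.7, -2.7]
gripper_width: 0.0476
gripper_force: 30.0
```

Call:
carry_out:
  targets:
    - [0,0,0,0,0,0]
    - [0,0,0,0,0,0]
    - [0,0,0,0,0,0]

```text
time_s: 6.48
tcp_pos: [0.632, -0.139, 0.1218]
eef_rot: [-180.0, 0.1, -0.1]
contact_force: [-0.9, 0.0, -3.1]
gripper_width: 0.0476
gripper_force: 30.0
```

Run:
```python
from h import *
for n in C: cv2.imwrite(f"pics/{n}1.png",r.capture(n)[:,:,::-1])
a=cv2.imread("pics/top1.png")[100:260,240:440];b=cv2.imread("pics/scene1.png")[160:320,160:360]
cv2.imwrite("pics/c1.png",cv2.resize(np.hstack([a,b]),(800,320)))
```

```text
(no output)
```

View pics/c1.png

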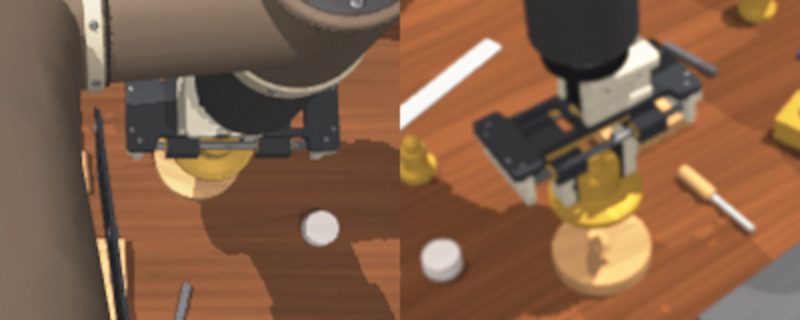

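Held by the hub (scene crop about (595,190)), the foot hangs upright just above the round block at (600,255). I'll lower it, slowly at the end.

Call:
carry_out:
  targets:
    - [0.001,-0.001,0.05,0,0,0]
    - [0,0,0.05,0,0,0]
    - [0,0,0.03,0,0,0]
    - [0,0,0,0,0,0]

```text
time_s: 7.08
tcp_pos: [0.6326, -0.1382, 0.0565]
eef_rot: [180.0, 0.1, -0.0]
contact_force: [0.1, 0.6, -2.4]
gripper_width: 0.0475
gripper_force: 30.0
```

Call:
carry_out:
  targets:
    - [0,0,0.01,0,0,0]
    - [0,0,0.008,0,0,0]
    - [0,0,0.006,0,0,0]
    - [0,0,0.002,0,0,0]
    - [0,0,0,0,0,0]

```text
time_s: 7.7
tcp_pos: [0.6335, -0.1376, 0.0446]
eef_rot: [180.0, -0.0, 0.0]
contact_force: [0.4, -0.7, -2.8]
gripper_width: 0.0477
gripper_force: 30.0
```

Call:
carry_out:
  targets:
    - [0,0,0.002,0,0,0]
    - [0,0,0.002,0,0,0]
    - [0,0,0,0,0,0]

```text
time_s: 8.07
tcp_pos: [0.6335, -0.1376, 0.0426]
eef_rot: [180.0, -0.0, 0.0]
contact_force: [-0.7, 0.4, -2.0]
gripper_width: 0.0473
gripper_force: 30.0
```

Call:
carry_out:
  targets:
    - [0,0,0.001,0,0,0]
    - [0,0,0,0,0,0]
    - [0,0,0,0,0,0]

```text
time_s: 8.45
tcp_pos: [0.6336, -0.1376, 0.0426]
eef_rot: [180.0, -0.0, 0.0]
contact_force: [-3.4, 0.9, 6.2]
gripper_width: 0.0472
gripper_force: 30.0
```

Contact came at 42.6 mm, exactly the seating height. I'll release the foot and go for the spool.

Call:
carry_out:
  targets:
    - [0,0,0,0,0,0]
    - [0,0,0,0,0,0]
    - [0,0,0,0,0,0]
    - [0,0,0,0,0,0]
  hand: 1

```text
time_s: 8.95
tcp_pos: [0.6335, -0.1377, 0.0419]
eef_rot: [180.0, 0.0, 0.0]
contact_force: [0.2, -0.6, 0.6]
gripper_width: 0.0818
gripper_force: 0.0
```

Call:
carry_out:
  targets:
    - [0,0,-0.06,0,0,0]
    - [0,0,-0.1,0,0,0]
    - [0,0,-0.1,0,0,0]
    - [0,0,-0.06,0,0,0]
    - [0,0,0,0,0,0]

```text
time_s: 9.57
tcp_pos: [0.635, -0.1377, 0.2054]
eef_rot: [180.0, -0.3, 0.0]
contact_force: [0.1, -0.7, -0.9]
gripper_width: 0.0878
gripper_force: 0.0
```

```bash
python3 -c "
from plant import r
s=r.get_state();print(s['time_s'],s['tcp_pos'],s['eef_rot'])"
```

```text
9.575 [ 0.63501762 -0.13774031  0.20540516] [ 1.79993032e+02 -3.26783050e-01  3.06109088e-02]
```

Call:
carry_out:
  targets:
    - [-0.0534,-0.0944,0,0,0,0]
    - [-0.0534,-0.0944,0,0,0,0]
    - [-0.0534,-0.0944,0,0,0,0]
    - [-0.0534,-0.0944,0,0,0,0]

```text
time_s: 10.07
tcp_pos: [0.5252, 0.0522, 0.2011]
eef_rot: [180.0, 0.1, -0.0]
contact_force: [0.5, 0.7, -0.2]
gripper_width: 0.0876
gripper_force: 0.0
```

Call:
carry_out:
  targets:
    - [-0.0534,-0.0944,0,0,0,0]
    - [-0.0534,-0.0944,0,0,0,0]
    - [-0.0534,-0.0944,0,0,0,0]
    - [-0.0534,-0.0944,0,0,0,0]
    - [0,0,0,0,0,0]

```text
time_s: 10.7
tcp_pos: [0.4181, 0.2423, 0.2014]
eef_rot: [180.0, 0.0, 0.3]
contact_force: [0.4, -0.8, 0.5]
gripper_width: 0.0873
gripper_force: 0.0
```

Call:
carry_out:
  targets:
    - [0,0,0.1,0,0,0]
    - [0,0,0.1,0,0,0]
    - [0,0,0,0,0,0]
    - [0,0,0,0,0,0]

```text
time_s: 11.2
tcp_pos: [0.4207, 0.2401, 0.1032]
eef_rot: [-180.0, -0.0, 0.0]
contact_force: [1.2, 0.2, 0.2]
gripper_width: 0.0876
gripper_force: 0.0
```

Run:
```python
from h import *
for n in C: cv2.imwrite(f"pics/{n}2.png",r.capture(n)[:,:,::-1])
cv2.imwrite("pics/c2.png",np.hstack([cv2.resize(cv2.imread("pics/top2.png")[110:260,270:420],(400,400)),cv2.resize(cv2.imread("pics/scene2.png")[210:330,200:320],(400,400))]))
I=cv2.imread("pics/scene2.png")
for V in(60,225):
  e=cv2.fitEllipse(comp(cv2.imread("pics/top2.png"),(345,180),(12,125,V),(32,255,255)));print(e)
s=r.get_state();print(s['time_s'],s['tcp_pos'])
```

```text
((339.9975891113281, 175.6132049560547), (39.37229919433594, 40.804439544677734), 99.6179428100586)
((339.3101501464844, 175.7710418701172), (38.1175651550293, 38.74031448364258), 109.75450897216797)
11.3 [0.42092587 0.24071388 0.10396017]
```

View pics/c2.png

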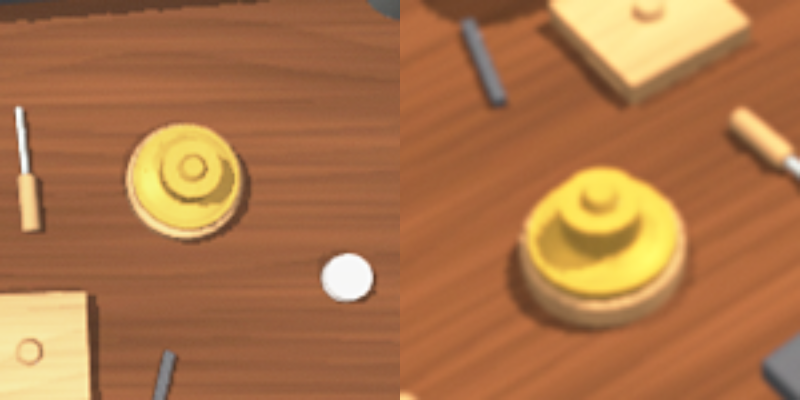

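The foot sits flat and centred on the round block: the top crop shows an even pale rim around it at (185,180), and so does the scene crop. Next I'll grasp the spool.

Call:
carry_out:
  targets:
    - [-0.001,0,0.1,0,0,0]
    - [0,0,0.05,0,0,0]
    - [0,0,0.02,0,0,0]
    - [0,0,0.01,0,0,0]
    - [0,0,0,0,0,0]

```text
time_s: 11.92
tcp_pos: [0.4198, 0.2405, 0.0129]
eef_rot: [-179.9, -0.1, 0.0]
contact_force: [-0.4, 0.8, 1.0]
gripper_width: 0.0877
gripper_force: 0.0
```

Call:
carry_out:
  targets:
    - [0,0,0,0,0,0]
    - [0,0,0,0,0,0]
    - [0,0,0,0,0,0]
    - [0,0,0,0,0,0]
    - [0,0,0,0,0,0]
  hand: 0
  squeeze: 30

```text
time_s: 12.55
tcp_pos: [0.4193, 0.24, 0.0121]
eef_rot: [-180.0, -0.0, 0.0]
contact_force: [-0.3, -0.2, 1.3]
gripper_width: 0.0472
gripper_force: 30.0
```

```bash
python3 -c "
from h import *
print(plane('top',(339.4,175.7),.03))
s=r.get_state();print(s['time_s'],s['tcp_pos'],s['eef_rot'],s['gripper_width'])"
```

```text
[ 0.63326187 -0.13798343  0.03      ]
12.55 [0.41934089 0.23999186 0.01213176] [-1.79993683e+02 -5.33082360e-03  1.64175034e-02] 0.04715790771510669
```

Call:
carry_out:
  targets:
    - [0,0,-0.04,0,0,0]
    - [0,0,-0.1,0,0,0]
    - [0,0,-0.1,0,0,0]
    - [0,0,-0.06,0,0,0]
    - [0,0,0,0,0,0]

```text
time_s: 13.18
tcp_pos: [0.4201, 0.2409, 0.1643]
eef_rot: [-179.8, -0.2, 0.0]
contact_force: [-0.5, -0.6, -2.8]
gripper_width: 0.0468
gripper_force: 30.0
```

Call:
carry_out:
  targets:
    - [0.0533,0.0945,0,0,0,0]
    - [0.0533,0.0945,0,0,0,0]
    - [0.0533,0.0945,0,0,0,0]
    - [0.0533,0.0945,0,0,0,0]

```text
time_s: 13.68
tcp_pos: [0.5257, 0.0492, 0.1605]
eef_rot: [180.0, 0.1, 0.0]
contact_force: [0.4, 1.2, -2.0]
gripper_width: 0.0473
gripper_force: 30.0
```

Call:
carry_out:
  targets:
    - [0.0533,0.0945,0,0,0,0]
    - [0.0533,0.0945,0,0,0,0]
    - [0.0533,0.0945,0,0,0,0]
    - [0.0533,0.0945,0,0,0,0]
    - [0,0,0,0,0,0]

```text
time_s: 14.3
tcp_pos: [0.6325, -0.1413, 0.1589]
eef_rot: [180.0, 0.2, -0.2]
contact_force: [-0.7, 0.4, -1.4]
gripper_width: 0.0473
gripper_force: 30.0
```

Call:
carry_out:
  targets:
    - [0,0,0.04,0,0,0]
    - [0,0,0.04,0,0,0]
    - [0,0,0.02,0,0,0]
    - [0,0,0,0,0,0]
    - [0,0,0,0,0,0]

```text
time_s: 14.92
tcp_pos: [0.633, -0.1378, 0.1126]
eef_rot: [180.0, -0.0, 0.0]
contact_force: [1.2, -0.2, -1.0]
gripper_width: 0.0469
gripper_force: 30.0
```

```bash
python3 -c "
from h import *
s=r.get_state();print(s['time_s'],s['tcp_pos'],s['eef_rot'],s['gripper_width'])"
```

```text
14.925 [ 0.63297607 -0.13784624  0.1125836 ] [ 1.79991144e+02 -3.96361118e-02  3.86948709e-02] 0.04693098337835477
```

Call:
carry_out:
  targets:
    - [-0.001,0,0.03,0,0,0]
    - [0,0,0.03,0,0,0]
    - [0,0,0.01,0,0,0]
    - [0,0,0.006,0,0,0]
    - [0,0,0,0,0,0]

```text
time_s: 15.55
tcp_pos: [0.6322, -0.1381, 0.074]
eef_rot: [180.0, 0.0, 0.0]
contact_force: [-0.3, -0.2, -1.2]
gripper_width: 0.0471
gripper_force: 30.0
```

Call:
carry_out:
  targets:
    - [0,0,0.002,0,0,0]
    - [0,0,0.001,0,0,0]
    - [0,0,0.001,0,0,0]
    - [0,0,0,0,0,0]
    - [0,0,0,0,0,0]

```text
time_s: 16.18
tcp_pos: [0.6322, -0.138, 0.0722]
eef_rot: [180.0, -0.0, 0.0]
contact_force: [-0.5, -0.1, -0.3]
gripper_width: 0.0469
gripper_force: 30.0
```

Call:
carry_out:
  targets:
    - [0,0,0.001,0,0,0]
    - [0,0,0,0,0,0]
    - [0,0,0,0,0,0]

```text
time_s: 16.55
tcp_pos: [0.6322, -0.138, 0.0722]
eef_rot: [180.0, -0.0, 0.0]
contact_force: [-3.1, 1.6, 5.5]
gripper_width: 0.0469
gripper_force: 30.0
```

The spool is seated too, with contact at 72.2 mm. I'll release it and go for the dish.

Call:
carry_out:
  targets:
    - [0,0,0,0,0,0]
    - [0,0,0,0,0,0]
    - [0,0,0,0,0,0]
    - [0,0,0,0,0,0]
  hand: 1

```text
time_s: 17.05
tcp_pos: [0.6321, -0.1381, 0.0714]
eef_rot: [180.0, 0.0, 0.0]
contact_force: [-0.0, 0.1, -0.0]
gripper_width: 0.0819
gripper_force: 0.0
```

Call:
carry_out:
  targets:
    - [0,0,-0.06,0,0,0]
    - [0,0,-0.1,0,0,0]
    - [0,0,-0.1,0,0,0]
    - [0,0,-0.06,0,0,0]
    - [0,0,0,0,0,0]

```text
time_s: 17.68
tcp_pos: [0.6335, -0.1382, 0.2349]
eef_rot: [180.0, -0.3, 0.0]
contact_force: [-0.4, -0.1, -1.2]
gripper_width: 0.0874
gripper_force: 0.0
```

Call:
carry_out:
  targets:
    - [-0.0275,-0.1108,0,0,0,0]
    - [-0.0275,-0.1108,0,0,0,0]
    - [-0.0275,-0.1108,0,0,0,0]
    - [-0.0275,-0.1108,0,0,0,0]
    - [-0.0275,-0.1108,0,0,0,0]

```text
time_s: 18.3
tcp_pos: [0.5622, 0.1405, 0.2306]
eef_rot: [180.0, 0.1, 0.0]
contact_force: [0.6, 0.7, 0.3]
gripper_width: 0.0879
gripper_force: 0.0
```

Call:
carry_out:
  targets:
    - [-0.0275,-0.1108,0,0,0,0]
    - [-0.0275,-0.1108,0,0,0,0]
    - [-0.0275,-0.1108,0,0,0,0]
    - [-0.0275,-0.1108,0,0,0,0]
    - [-0.0275,-0.1108,0,0,0,0]

```text
time_s: 18.92
tcp_pos: [0.4934, 0.4174, 0.2305]
eef_rot: [179.9, 0.1, 0.0]
contact_force: [1.2, 0.7, 1.1]
gripper_width: 0.0874
gripper_force: 0.0
```

Call:
carry_out:
  targets:
    - [0,0,0.1,0,0,0]
    - [0,0,0.1,0,0,0]
    - [0,0,0.04,0,0,0]
    - [0,0,0,0,0,0]
    - [0,0,0,0,0,0]

```text
time_s: 19.55
tcp_pos: [0.4949, 0.4163, 0.1123]
eef_rot: [-180.0, -0.0, 0.0]
contact_force: [0.1, 0.8, 0.2]
gripper_width: 0.0876
gripper_force: 0.0
```

Run:
```python
from h import *
for n in C: cv2.imwrite(f"pics/{n}3.png",r.capture(n)[:,:,::-1])
cv2.imwrite("pics/c3.png",np.hstack([cv2.resize(cv2.imread("pics/top3.png")[110:260,270:420],(400,400)),cv2.resize(cv2.imread("pics/scene3.png")[210:330,200:320],(400,400))]))
s=r.get_state();print(s['time_s'],s['tcp_pos'])
```

```text
19.65 [0.49501069 0.41651011 0.11294535]
```

View pics/c3.png

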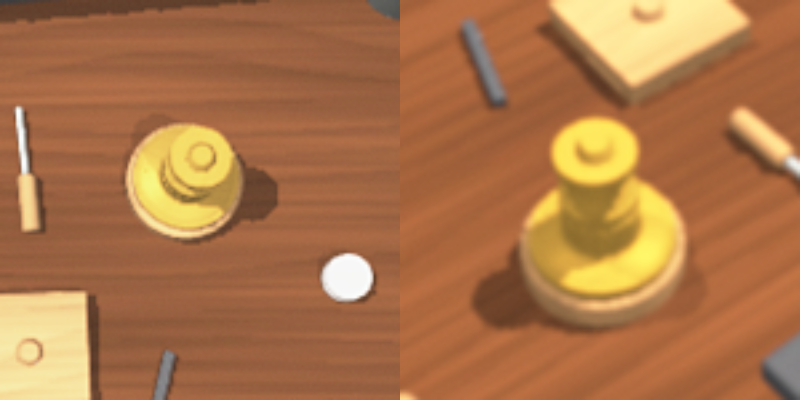

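The spool stands upright and aligned on the foot (scene crop (595,150), top crop (200,155)). Next I'll grasp the dish.

Call:
carry_out:
  targets:
    - [0,0,0.1,0,0,0]
    - [0,0,0.04,0,0,0]
    - [0,0,0.02,0,0,0]
    - [0,0,0.008,0,0,0]
    - [0,0,0,0,0,0]

```text
time_s: 20.27
tcp_pos: [0.4949, 0.4164, 0.0285]
eef_rot: [-179.9, -0.1, 0.0]
contact_force: [0.6, 0.2, -1.0]
gripper_width: 0.0875
gripper_force: 0.0
```

Call:
carry_out:
  targets:
    - [0,0,0,0,0,0]
    - [0,0,0,0,0,0]
    - [0,0,0,0,0,0]
    - [0,0,0,0,0,0]
    - [0,0,0,0,0,0]
  hand: 0
  squeeze: 30

```text
time_s: 20.9
tcp_pos: [0.4945, 0.416, 0.0276]
eef_rot: [-180.0, -0.0, 0.0]
contact_force: [-0.0, -0.2, 0.1]
gripper_width: 0.0435
gripper_force: 0.0
```

Call:
carry_out:
  targets:
    - [0,0,0,0,0,0]
    - [0,0,0,0,0,0]
    - [0,0,0,0,0,0]

```text
time_s: 21.28
tcp_pos: [0.4945, 0.416, 0.0276]
eef_rot: [-180.0, -0.0, 0.0]
contact_force: [-0.7, 0.5, -0.2]
gripper_width: 0.0391
gripper_force: 30.0
```

```bash
python3 -c "
from h import *
s=r.get_state();print(s['time_s'],s['tcp_pos'],s['eef_rot'],s['gripper_width'])"
```

```text
21.275 [0.49447384 0.41600853 0.02755234] [-1.79995491e+02 -3.86238470e-03  1.97471614e-02] 0.03905087839373156
```

Call:
carry_out:
  targets:
    - [0,0,-0.04,0,0,0]
    - [0,0,-0.1,0,0,0]
    - [0,0,-0.1,0,0,0]
    - [0,0,-0.1,0,0,0]
    - [0,0,-0.06,0,0,0]

```text
time_s: 21.9
tcp_pos: [0.4947, 0.4162, 0.2303]
eef_rot: [-179.9, -0.1, 0.0]
contact_force: [-0.4, 0.4, -1.1]
gripper_width: 0.0387
gripper_force: 30.0
```

Call:
carry_out:
  targets:
    - [0.0277,0.1108,0,0,0,0]
    - [0.0277,0.1108,0,0,0,0]
    - [0.0277,0.1108,0,0,0,0]
    - [0.0277,0.1108,0,0,0,0]
    - [0.0277,0.1108,0,0,0,0]

```text
time_s: 22.52
tcp_pos: [0.5635, 0.137, 0.2273]
eef_rot: [180.0, 0.0, 0.0]
contact_force: [1.7, -0.1, -2.1]
gripper_width: 0.0393
gripper_force: 30.0
```

Call:
carry_out:
  targets:
    - [0.0277,0.1108,0,0,0,0]
    - [0.0277,0.1108,0,0,0,0]
    - [0.0277,0.1108,0,0,0,0]
    - [0.0277,0.1108,0,0,0,0]
    - [0.0277,0.1108,0,0,0,0]

```text
time_s: 23.15
tcp_pos: [0.6329, -0.1398, 0.2272]
eef_rot: [-180.0, 0.0, 0.0]
contact_force: [0.3, 0.7, -0.8]
gripper_width: 0.0392
gripper_force: 30.0
```

Call:
carry_out:
  targets:
    - [0,0,0,0,0,0]
    - [0,0,0.06,0,0,0]
    - [0,0,0.04,0,0,0]
    - [0,0,0,0,0,0]
    - [0,0,0,0,0,0]

```text
time_s: 23.78
tcp_pos: [0.6335, -0.1377, 0.1784]
eef_rot: [180.0, -0.0, 0.1]
contact_force: [0.7, 0.4, -1.0]
gripper_width: 0.0387
gripper_force: 30.0
```

```bash
python3 -c "
from h import *
s=r.get_state();print(s['time_s'],s['tcp_pos'],s['eef_rot'],s['gripper_width'])"
```

```text
23.775 [ 0.63349003 -0.13774916  0.17841551] [ 1.79984073e+02 -4.47090347e-02  5.12589330e-02] 0.038721784501003526
```

Call:
carry_out:
  targets:
    - [-0.001,0,0.04,0,0,0]
    - [0,0,0.03,0,0,0]
    - [0,0,0.01,0,0,0]
    - [0,0,0.006,0,0,0]
    - [0,0,0,0,0,0]

```text
time_s: 24.4
tcp_pos: [0.6328, -0.1381, 0.1348]
eef_rot: [180.0, -0.0, 0.0]
contact_force: [0.3, -0.4, -1.8]
gripper_width: 0.039
gripper_force: 30.0
```

Call:
carry_out:
  targets:
    - [0,0,0.002,0,0,0]
    - [0,0,0.002,0,0,0]
    - [0,0,0,0,0,0]
    - [0,0,0,0,0,0]

```text
time_s: 24.9
tcp_pos: [0.6326, -0.1381, 0.1327]
eef_rot: [180.0, -0.0, 0.0]
contact_force: [-0.5, 0.4, -1.2]
gripper_width: 0.0389
gripper_force: 30.0
```

Call:
carry_out:
  targets:
    - [0,0,0.001,0,0,0]
    - [0,0,0,0,0,0]
    - [0,0,0,0,0,0]

```text
time_s: 25.28
tcp_pos: [0.6326, -0.138, 0.132]
eef_rot: [-180.0, 0.0, 0.0]
contact_force: [-0.2, 0.3, -0.8]
gripper_width: 0.039
gripper_force: 30.0
```

Call:
carry_out:
  targets:
    - [0,0,0.001,0,0,0]
    - [0,0,0,0,0,0]
    - [0,0,0,0,0,0]

```text
time_s: 25.65
tcp_pos: [0.6326, -0.138, 0.1316]
eef_rot: [180.0, -0.0, 0.0]
contact_force: [0.1, -0.6, -1.7]
gripper_width: 0.0391
gripper_force: 30.0
```

Call:
carry_out:
  targets:
    - [0,0,0.0006,0,0,0]
    - [0,0,0,0,0,0]
    - [0,0,0,0,0,0]

```text
time_s: 26.02
tcp_pos: [0.6326, -0.1381, 0.1315]
eef_rot: [180.0, -0.0, 0.0]
contact_force: [-0.8, -0.2, 2.6]
gripper_width: 0.0389
gripper_force: 30.0
```

Call:
carry_out:
  targets:
    - [0,0,0,0,0,0]
    - [0,0,0,0,0,0]
    - [0,0,0,0,0,0]
    - [0,0,0,0,0,0]
  hand: 1

```text
time_s: 26.52
tcp_pos: [0.6326, -0.1381, 0.1312]
eef_rot: [180.0, 0.0, 0.0]
contact_force: [0.3, -0.2, 0.3]
gripper_width: 0.0733
gripper_force: 0.0
```

Call:
carry_out:
  targets:
    - [0,0,-0.04,0,0,0]
    - [0,0,-0.08,0,0,0]
    - [0,0,-0.08,0,0,0]
    - [0,0,0,0,0,0]

```text
time_s: 27.02
tcp_pos: [0.6345, -0.1383, 0.2354]
eef_rot: [180.0, -0.4, 0.0]
contact_force: [0.1, 0.9, -0.6]
gripper_width: 0.0872
gripper_force: 0.0
```

Call:
carry_out:
  targets:
    - [-0.0044,-0.1147,0,0,0,0]
    - [-0.0044,-0.1147,0,0,0,0]
    - [-0.0044,-0.1147,0,0,0,0]
    - [-0.0044,-0.1147,0,0,0,0]
    - [-0.0044,-0.1147,0,0,0,0]

```text
time_s: 27.65
tcp_pos: [0.6209, 0.1505, 0.2307]
eef_rot: [180.0, 0.0, 0.0]
contact_force: [0.6, 0.7, -0.1]
gripper_width: 0.0877
gripper_force: 0.0
```

Call:
carry_out:
  targets:
    - [0,0,0,0,0,-0.115]
    - [0,0,0,0,0,-0.115]
    - [0,0,0,0,0,-0.115]
    - [0,0,0.1,0,0,0]
    - [0,0,0,0,0,0]

```text
time_s: 28.28
tcp_pos: [0.6188, 0.1476, 0.1771]
eef_rot: [180.0, 0.5, 20.7]
contact_force: [0.5, -0.2, 1.3]
gripper_width: 0.0876
gripper_force: 0.0
```

Run:
```python
from h import *
for n in C: cv2.imwrite(f"pics/{n}4.png",r.capture(n)[:,:,::-1])
cv2.imwrite("pics/c4.png",np.hstack([cv2.resize(cv2.imread("pics/top4.png")[110:260,270:420],(400,400)),cv2.resize(cv2.imread("pics/scene4.png")[130:320,200:390],(400,400))]))
s=r.get_state();print(s['time_s'],s['tcp_pos'],s['eef_rot'])
```

```text
28.375 [0.62170298 0.14852843 0.18165099] [1.79953743e+02 4.90873171e-02 2.07236297e+01]
```

View pics/c4.png

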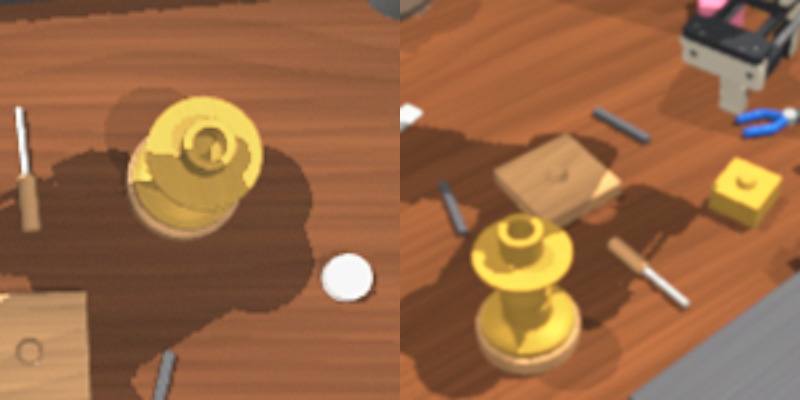

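The candlestick is stacked and the dish is level (scene crop (522,250)). The gripper is above the brass cap, so I'll descend and grip it.

Call:
carry_out:
  targets:
    - [0,0,0.1,0,0,0]
    - [0,0,0.1,0,0,0]
    - [0,0,0.08,0,0,0]
    - [0,0,0.04,0,0,0]
    - [0,0,0.016,0,0,0]

```text
time_s: 29.0
tcp_pos: [0.6223, 0.149, 0.0136]
eef_rot: [180.0, -0.0, 20.7]
contact_force: [0.7, 0.0, 0.6]
gripper_width: 0.0874
gripper_force: 0.0
```

Call:
carry_out:
  targets:
    - [0,0,0,0,0,0]
    - [0,0,0,0,0,0]

```text
time_s: 29.25
tcp_pos: [0.6226, 0.1492, 0.0149]
eef_rot: [-180.0, -0.1, 20.7]
contact_force: [-0.4, -0.5, -0.6]
gripper_width: 0.0878
gripper_force: 0.0
```

Call:
carry_out:
  targets:
    - [0,0,0,0,0,0]
    - [0,0,0,0,0,0]
    - [0,0,0,0,0,0]
    - [0,0,0,0,0,0]
    - [0,0,0,0,0,0]
  hand: 0
  squeeze: 30

```text
time_s: 29.88
tcp_pos: [0.6216, 0.1488, 0.0134]
eef_rot: [180.0, -0.0, 20.7]
contact_force: [-0.6, 0.1, 1.7]
gripper_width: 0.0556
gripper_force: 30.0
```

```bash
python3 -c "
from h import *
s=r.get_state();print(s['time_s'],s['tcp_pos'],s['eef_rot'],s['gripper_width'],s['gripper_force'])"
```

```text
29.875 [0.62156251 0.1487659  0.01337087] [ 1.79999642e+02 -5.16574492e-03  2.07194716e+01] 0.0555994882367236 29.9997778236866
```

Call:
carry_out:
  targets:
    - [0,0,-0.04,0,0,0]
    - [0,0,-0.1,0,0,0]
    - [0,0,-0.1,0,0,0]
    - [0,0,0,0,0,0.16]
    - [0,0,0,0,0,0.16]

```text
time_s: 30.5
tcp_pos: [0.6212, 0.1487, 0.1336]
eef_rot: [-180.0, -0.0, 1.2]
contact_force: [-0.2, -0.9, -3.6]
gripper_width: 0.0555
gripper_force: 30.0
```

Call:
carry_out:
  targets:
    - [-0.0701,0.0743,0,0,0,0]
    - [-0.0701,0.0743,0,0,0,0]
    - [-0.0701,0.0743,0,0,0,0]
    - [-0.0701,0.0743,0,0,0,0]
    - [0,0,0,0,0,0]

```text
time_s: 31.12
tcp_pos: [0.4819, -0.0058, 0.1329]
eef_rot: [-180.0, 0.1, 1.4]
contact_force: [1.0, 0.1, -2.4]
gripper_width: 0.0556
gripper_force: 30.0
```

Call:
carry_out:
  targets:
    - [0,0,0.06,0,0,0]
    - [0,0,0.06,0,0,0]
    - [0,0,0.04,0,0,0]
    - [0,0,0,0,0,0]
    - [0,0,0,0,0,0]

```text
time_s: 31.75
tcp_pos: [0.4859, -0.0033, 0.0538]
eef_rot: [180.0, -0.0, 1.5]
contact_force: [0.2, 0.3, -2.5]
gripper_width: 0.0558
gripper_force: 30.0
```

```bash
python3 -c "
from h import *
s=r.get_state();print(s['time_s'],s['tcp_pos'],s['eef_rot'],s['gripper_width'],s['gripper_force'])"
```

```text
31.75 [ 0.48593231 -0.00325532  0.05380121] [ 1.79999258e+02 -3.25312768e-02  1.53686164e+00] 0.05584961299407119 30.000041350722313
```

.0538 → .0334: go to about .0355, then in small steps.

Call:
carry_out:
  targets:
    - [-0.001,0,0.02,0,0,0]
    - [0,0,0.01,0,0,0]
    - [0,0,0.006,0,0,0]
    - [0,0,0,0,0,0]
    - [0,0,0,0,0,0]

```text
time_s: 32.38
tcp_pos: [0.4849, -0.0035, 0.0354]
eef_rot: [-180.0, -0.0, 1.5]
contact_force: [1.0, 0.2, -2.5]
gripper_width: 0.0562
gripper_force: 30.0
```

Call:
carry_out:
  targets:
    - [0,0,0.002,0,0,0]
    - [0,0,0.001,0,0,0]
    - [0,0,0,0,0,0]
    - [0,0,0,0,0,0]

```text
time_s: 32.88
tcp_pos: [0.4848, -0.0036, 0.0338]
eef_rot: [-180.0, 0.0, 1.5]
contact_force: [0.6, 0.3, -2.1]
gripper_width: 0.0556
gripper_force: 30.0
```

Call:
carry_out:
  targets:
    - [0,0,0.001,0,0,0]
    - [0,0,0,0,0,0]
    - [0,0,0,0,0,0]

```text
time_s: 33.25
tcp_pos: [0.4849, -0.0035, 0.0333]
eef_rot: [-180.0, -0.0, 1.5]
contact_force: [-0.4, -0.5, -0.7]
gripper_width: 0.056
gripper_force: 30.0
```

Call:
carry_out:
  targets:
    - [0,0,0,0,0,0]
    - [0,0,0,0,0,0]
    - [0,0,0,0,0,0]
    - [0,0,0,0,0,0]
  hand: 1

```text
time_s: 33.75
tcp_pos: [0.4848, -0.0036, 0.0333]
eef_rot: [-180.0, -0.0, 1.5]
contact_force: [0.9, 0.1, -0.2]
gripper_width: 0.0864
gripper_force: 0.0
```

Call:
carry_out:
  targets:
    - [0,0,-0.06,0,0,0]
    - [0,0,-0.1,0,0,0]
    - [0,0,-0.08,0,0,0]
    - [0,0,-0.06,0,0,0]
    - [0,0,0,0,0,0]

```text
time_s: 34.38
tcp_pos: [0.4862, -0.0031, 0.1858]
eef_rot: [-179.9, -0.3, 1.5]
contact_force: [0.1, -0.3, -1.0]
gripper_width: 0.0876
gripper_force: 0.0
```

Call:
carry_out:
  targets:
    - [-0.0384,0.1157,0,0,0,0]
    - [-0.0384,0.1157,0,0,0,0]
    - [-0.0384,0.1157,0,0,0,0]
    - [-0.0384,0.1157,0,0,0,0]
    - [0,0,0,0,0,0]

```text
time_s: 35.0
tcp_pos: [0.4119, -0.2399, 0.1822]
eef_rot: [-180.0, 0.1, 1.2]
contact_force: [-0.1, -0.4, 0.6]
gripper_width: 0.0879
gripper_force: 0.0
```

Call:
carry_out:
  targets:
    - [0,0,0.08,0,0,0]
    - [0,0,0.08,0,0,0]
    - [0,0,0,0,0,0]
    - [0,0,0,0,0,0]

```text
time_s: 35.5
tcp_pos: [0.415, -0.2367, 0.1042]
eef_rot: [180.0, -0.0, 1.6]
contact_force: [0.5, 0.1, 0.0]
gripper_width: 0.0877
gripper_force: 0.0
```

Run:
```python
from h import *
for n in C: cv2.imwrite(f"pics/{n}5.png",r.capture(n)[:,:,::-1])
cv2.imwrite("pics/c5.png",np.hstack([cv2.resize(cv2.imread("pics/top5.png")[150:300,230:430],(400,300)),cv2.resize(cv2.imread("pics/scene5.png")[160:310,130:330],(400,300))]))
t=cv2.imread("pics/top5.png")
b=cv2.boxPoints(cv2.minAreaRect(comp(t,(281,241),(12,125,200),(32,255,255)))); w=np.array([plane("top",p,.05) for p in b]);d=np.roll(w,-1,0)-w
print(w.mean(0),np.degrees(np.arctan2(d[:,1],d[:,0]))%90,np.linalg.norm(d,axis=1))
s=r.get_state();print(s['time_s'],s['tcp_pos'],s['eef_rot'])
```

```text
Traceback (most recent call last):
cv2.error: OpenCV(4.12.0) /io/opencv/modules/imgproc/src/convhull.cpp:143: error: (-215:Assertion failed) total >= 0 && (depth == CV_32F || depth == CV_32S) in function 'convexHull'
```

View pics/c5.png

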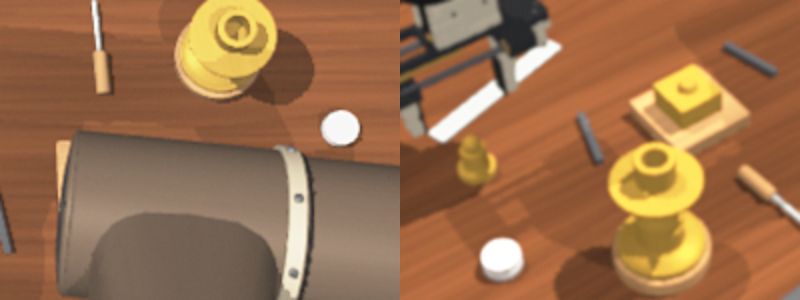

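The cap lies flat and square on its block (scene crop (690,95)); the arm hides it in the top view. Next I'll grasp the finial, at scene crop (475,160).

Call:
carry_out:
  targets:
    - [-0.001,0,0.08,0,0,0]
    - [0,0,0.05,0,0,0]
    - [0,0,0.02,0,0,0]
    - [0,0,0.014,0,0,0]
    - [0,0,0,0,0,0]

```text
time_s: 36.22
tcp_pos: [0.4141, -0.2369, 0.0218]
eef_rot: [180.0, -0.0, 1.5]
contact_force: [-0.6, 0.3, 0.5]
gripper_width: 0.0875
gripper_force: 0.0
```

Call:
carry_out:
  targets:
    - [0,0,0,0,0,0]
    - [0,0,0,0,0,0]
    - [0,0,0,0,0,0]
    - [0,0,0,0,0,0]
    - [0,0,0,0,0,0]
  hand: 0
  squeeze: 20

```text
time_s: 36.85
tcp_pos: [0.4136, -0.2369, 0.0213]
eef_rot: [180.0, -0.0, 1.5]
contact_force: [-0.4, 0.8, 0.6]
gripper_width: 0.043
gripper_force: 0.0
```

Call:
carry_out:
  targets:
    - [0,0,0,0,0,0]
    - [0,0,0,0,0,0]
    - [0,0,0,0,0,0]

```text
time_s: 37.22
tcp_pos: [0.4136, -0.2369, 0.0212]
eef_rot: [180.0, 0.0, 1.5]
contact_force: [0.4, 0.1, 0.9]
gripper_width: 0.0277
gripper_force: 20.0
```

```bash
python3 -c "
from h import *
s=r.get_state();print(s['time_s'],s['tcp_pos'],s['eef_rot'],s['gripper_width'],s['gripper_force'])"
```

```text
37.225 [ 0.41360511 -0.23694342  0.02123306] [1.79999255e+02 4.45094898e-03 1.51230926e+00] 0.027704904135780067 20.00001847743988
```

Call:
carry_out:
  targets:
    - [0,0,-0.04,0,0,0]
    - [0,0,-0.08,0,0,0]
    - [0,0,-0.08,0,0,0]
    - [0,0,-0.06,0,0,0]
    - [0,0,0,0,0,0]

```text
time_s: 37.85
tcp_pos: [0.415, -0.2371, 0.1535]
eef_rot: [179.9, -0.3, 1.5]
contact_force: [-0.1, -0.3, -1.3]
gripper_width: 0.0276
gripper_force: 20.0
```

Call:
carry_out:
  targets:
    - [0.0384,-0.1157,0,0,0,0]
    - [0.0384,-0.1157,0,0,0,0]
    - [0.0384,-0.1157,0,0,0,0]
    - [0.0384,-0.1157,0,0,0,0]
    - [0,0,0,0,0,0]

```text
time_s: 38.48
tcp_pos: [0.4849, -0.0002, 0.1502]
eef_rot: [180.0, 0.1, 1.8]
contact_force: [-0.2, -0.7, -1.3]
gripper_width: 0.0275
gripper_force: 20.0
```

Call:
carry_out:
  targets:
    - [0,0,0.06,0,0,0]
    - [0,0,0.04,0,0,0]
    - [0,0,0,0,0,0]
    - [0,0,0,0,0,0]
    - [0,0,0,0,0,0]

```text
time_s: 39.1
tcp_pos: [0.4848, -0.0036, 0.102]
eef_rot: [-180.0, -0.1, 1.5]
contact_force: [-0.5, -0.1, -0.7]
gripper_width: 0.0277
gripper_force: 20.0
```

```bash
python3 -c "
from h import *
s=r.get_state();print(s['time_s'],s['tcp_pos'],s['eef_rot'],s['gripper_width'],s['gripper_force'])"
```

```text
39.1 [ 0.48478181 -0.00362518  0.10202869] [-1.79977724e+02 -7.56607636e-02  1.49915125e+00] 0.027685540593895584 19.999949634075165
```

Commanded is about .101, seat at .0712.

Call:
carry_out:
  targets:
    - [-0.0005,0,0.03,0,0,0]
    - [0,0,0.014,0,0,0]
    - [0,0,0.008,0,0,0]
    - [0,0,0.004,0,0,0]
    - [0,0,0,0,0,0]

```text
time_s: 39.72
tcp_pos: [0.4842, -0.0035, 0.0734]
eef_rot: [-180.0, -0.0, 1.5]
contact_force: [0.6, -0.4, -1.1]
gripper_width: 0.0273
gripper_force: 20.0
```

Call:
carry_out:
  targets:
    - [0,0,0.002,0,0,0]
    - [0,0,0,0,0,0]
    - [0,0,0,0,0,0]

```text
time_s: 40.1
tcp_pos: [0.4841, -0.0036, 0.0723]
eef_rot: [-180.0, -0.0, 1.5]
contact_force: [0.9, 0.1, -1.1]
gripper_width: 0.0277
gripper_force: 20.0
```

Call:
carry_out:
  targets:
    - [0,0,0.001,0,0,0]
    - [0,0,0,0,0,0]
    - [0,0,0,0,0,0]

```text
time_s: 40.48
tcp_pos: [0.484, -0.0036, 0.0717]
eef_rot: [180.0, 0.0, 1.5]
contact_force: [-0.4, 0.2, -1.5]
gripper_width: 0.0277
gripper_force: 20.0
```

Call:
carry_out:
  targets:
    - [0,0,0.001,0,0,0]
    - [0,0,0,0,0,0]
    - [0,0,0,0,0,0]

```text
time_s: 40.85
tcp_pos: [0.4841, -0.0036, 0.0713]
eef_rot: [180.0, -0.0, 1.5]
contact_force: [0.7, 0.4, -0.6]
gripper_width: 0.0279
gripper_force: 20.0
```

Call:
carry_out:
  targets:
    - [0,0,0.0006,0,0,0]
    - [0,0,0,0,0,0]
    - [0,0,0,0,0,0]

```text
time_s: 41.22
tcp_pos: [0.4841, -0.0036, 0.0712]
eef_rot: [-180.0, -0.0, 1.5]
contact_force: [-2.7, 0.5, 6.0]
gripper_width: 0.0275
gripper_force: 20.0
```

Call:
carry_out:
  targets:
    - [0,0,0,0,0,0]
    - [0,0,0,0,0,0]
    - [0,0,0,0,0,0]
    - [0,0,0,0,0,0]
    - [0,0,0,0,0,0]
  hand: 1

```text
time_s: 41.85
tcp_pos: [0.484, -0.0036, 0.0709]
eef_rot: [180.0, 0.0, 1.5]
contact_force: [-0.1, -0.3, -0.5]
gripper_width: 0.072
gripper_force: 0.0
```

Call:
carry_out:
  targets:
    - [0,0,-0.04,0,0,0]
    - [0,0,-0.08,0,0,0]
    - [0,0,-0.1,0,0,0]
    - [0,0,-0.1,0,0,0]
    - [0,0,0,0,0,0]

```text
time_s: 42.48
tcp_pos: [0.4862, -0.0031, 0.2351]
eef_rot: [-179.9, -0.4, 1.5]
contact_force: [0.3, -0.5, -0.6]
gripper_width: 0.0874
gripper_force: 0.0
```

Call:
carry_out:
  targets:
    - [0,-0.11,0,0,0,0]
    - [0,-0.11,0,0,0,0]
    - [0,-0.11,0,0,0,0]
    - [0,-0.11,0,0,0,0]
    - [0,-0.11,0,0,0,0]

```text
time_s: 43.1
tcp_pos: [0.4761, 0.2729, 0.2301]
eef_rot: [180.0, 0.0, 1.5]
contact_force: [1.0, -0.7, 0.1]
gripper_width: 0.0876
gripper_force: 0.0
```

Call:
carry_out:
  targets:
    - [0,-0.1,0,0,0,0]
    - [0,0,0,0,0,0]
    - [0,0,0,0,0,0]

```text
time_s: 43.48
tcp_pos: [0.4749, 0.321, 0.2298]
eef_rot: [179.9, 0.1, 1.5]
contact_force: [0.4, -1.1, 0.8]
gripper_width: 0.0876
gripper_force: 0.0
```

Run:
```python
from h import *
for n in C: cv2.imwrite(f"pics/{n}6.png",r.capture(n)[:,:,::-1])
cv2.imwrite("pics/c6.png",np.hstack([cv2.resize(cv2.imread("pics/top6.png")[130:280,240:390],(400,400)),cv2.resize(cv2.imread("pics/scene6.png")[160:310,200:350],(400,400))]))
print(r.get_state()['time_s'])
```

```text
43.575
```

View pics/c6.png

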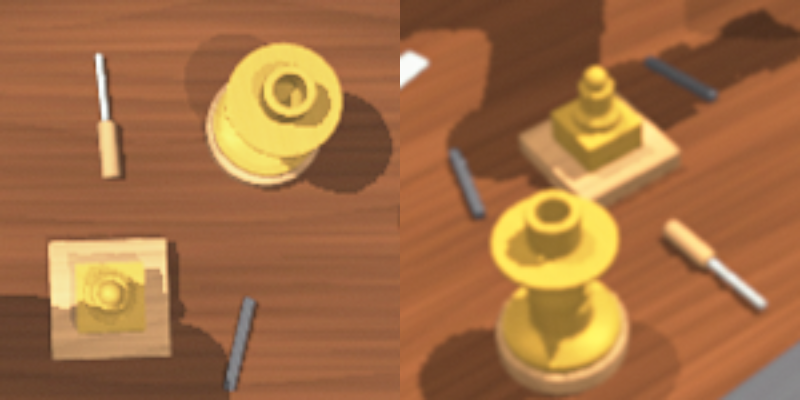

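Both stacks stand upright and centred: the candlestick at scene crop (555,290), and the cap with the finial at (597,115). I'm handing the job in.

```bash
python3 -c "
from plant import r
print(r.close_job())"
```

```text
the job is handed in; nothing more can be done
None
```

Both stacks are built and the job is handed in at about 44 s: foot, spool and dish on the round block, and square cap and finial on the square block, each part touching down at its expected height and standing upright in the last pictures.

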